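# Turn the ink tin over into its rest

## Task

Put the ink tin away lid down, so that the ink soaks to the face of the pad. Its lid only clips on, so do not pick the tin up: push it with the fingertips against the front edge of the grey stamping rest until it tips up on edge and turns over into the wide bay, then push it back, still lid down, until it lies flat and flush against the back stop. Leave the date stamp and the bottles where they stand.

Things in the scene. Friction and masses are not known exactly. Their poses are not given: they have to be found in the camera images.
- tin_center (a point): Centre of the ink tin, a closed flat box 68 mm (own x) by 106 mm (own y) by 18 mm thick, 55 to 110 g, red lid, dark base; loose. It starts lid up on the table in front of the rest, long side roughly along the rest's front edge, x roughly toward the stop. z points out of the lid: up at the start, down when put away.
- rest_edge (a point): Middle of the wide bay's front edge, at deck height, on the grey steel rest fixed to the table. x: level, to the back stop; y: left along the edge; z up. The deck is 4 mm above the table (front edge: a plain 4 mm step that stops the tin) and 136 mm deep. The bay is 140 mm wide between low cheeks, 12 mm above the deck, that begin 27 mm behind the edge.
- rest_stop (a point): Foot of the back stop's front face, at deck height, 136 mm straight behind rest_edge, same axes. The stop is a rail 18 mm above the deck. With the tin home its centre is 34 mm in front of this point and 9 mm above it.
- date_stamp: Self-inking date stamp 39 x 58 x 74 mm that stands in the narrow bay, 110 mm to the left of the wide bay's middle; origin at the centre of its foot. Leave it.
- bottle_wait_a: Dark pump bottle 50 mm wide, 160 mm high, standing to the right of the rest; origin at the centre of its foot. Leave it.
- bottle_wait_b: Dark pump bottle with over-cap 50 mm wide, 177 mm high, standing to the right of the rest; origin at the centre of its foot. Leave it.
- ink_tin: The ink tin again, same axes; origin at the centre of its base, 9 mm from tin_center. Pressed square against the step with 5 to 8 N, its near edge follows fingertips swung up and over by friction (press along the tin, toward the step, all the way); its far face rolls on the step's corner, and a little past upright it falls over by itself, lid down on the deck, short of the back stop.
Things that resemble listed ones, but are neither listed nor needed, are in the scene too. Several things look just like the ink_tin: the one meant starts farthest from the robot's base.

How it is judged:
On the way, in this order (a step that is already met when the one before it is completed fails the run):
1. the tin is tipped up on edge against the rest's front edge (angle between tin_center's own z axis and vertical between 0.7 and 1.9 rad and contact force between ink_tin and stamp_rest above 0.05 N), for 0.1 s.
2. the tin has turned over and lies lid down on the deck of the rest (angle between tin_center's own z axis and vertical above 3.05 rad and x of tin_center in the frame of rest_edge above 0.025 m), for 0.05 s.
At the end, for the whole second after the job is handed in: The tin lies lid down (within 3.5 degrees) flat on the deck of the wide bay, at rest, its long side against the back stop (within 4 mm, square to 4 degrees) (angle between tin_center's own z axis and vertical above 3.08 rad and x of tin_center in the frame of rest_stop between -0.038 and -0.03 m and y of tin_center in the frame of rest_stop between -0.03 and 0.03 m and z of tin_center in the frame of rest_stop below 0.012 m and angle between the y axis of tin_center and the y axis of rest_stop, either way round below 0.07 rad and linear speed of ink_tin below 0.01 m/s); the robot touches nothing.
It fails at once if the tin is picked up or carried: lifted about 2 cm while level, or its centre more than 58 mm above the table (tipping it over the edge takes about 42 mm) (height (world z) of tin_center above 0.058 m or (angle between tin_center's own z axis and vertical below 0.3 rad and height (world z) of tin_center above 0.03 m) or (angle between tin_center's own z axis and vertical above 2.84 rad and height (world z) of tin_center above 0.036 m)).
It fails at once if the date stamp is moved or knocked over (distance of date_stamp from where it was at the start of the episode above 0.012 m or angle between date_stamp's own z axis and vertical above 0.3 rad).
It fails at once if a bottle is moved or knocked over (distance of any of bottle_wait_a, bottle_wait_b from where it was at the start of the episode above 0.02 m or angle between any of bottle_wait_a, bottle_wait_b's own z axis and vertical above 0.3 rad).
It also fails if it takes over 54 s, if anything falls off the work surface, if the arm or the gripper's body presses on something with over 40 N, if the wrist force passes 120 N, or if a joint passes its speed limit or range.

## Robot

A 6-joint arm with a two-finger parallel gripper is mounted at the origin on a cart in front of the work surface, level with it; the furniture and walls round the work are solid. World frame = base frame: x ahead of the robot, y to its left, z up, the work surface at z = 0. Lengths are in m, angles in rad, forces in N, time in s.
With the tool pointing down it reaches from about 0.35 to 0.775 m from the base axis. Payload 5.5 kg.
Tool frame: the origin (TCP) lies at the very end of the fingers, on their centre line; the grasp point (between the pads) lies 19 mm behind it; z points along the fingers, y is the direction in which the jaws open and shut (so a half turn about z gives the same grasp; the last joint's range is limited). The gripper opens to 85 mm and grips with 20 to 120 N. Pads are 22 mm wide; open, the fingers measure 114 mm over their backs; the gripper's body (76 mm by 85 mm) begins 54 mm behind the grasp point. The pads swing forward as they close: fully open they stand 13 mm farther back than shut.
Start: joints at [-1.328, 0.313, 0.046, 1.304, 0, 1.431], TCP at [0.215, -0.533, 0.231] pointing down, gripper open.
Joint ranges: [-2.76, 2.76], [-0.86, 1.69], [-1.03, 1.26], [-2.2, 2.34], [-1.47, 1.5], [-3.14, 3.14]. Speed limits (rad/s): [2.57, 2.57, 3.14, 3.14, 3.14, 3.14].

## Interface

Orientations are given as a unit quaternion [w, x, y, z].
In Python, from workcell import get_state, read_camera, hand_in, find_in, silhouettes gives the robot as it stands. The module is installed in compiled form; this text tells all that it offers.
- The arm moves only by the tool send_rows, never from a script. Its argument "deltas" is a list that holds one entry, the list of rows, each a list of 6 numbers: the shift along the world's x, y, z in cm, then the turn, a rotation vector about the world's x, y, z in degrees. In form: [[[dx, dy, dz, wx, wy, wz], ...]]. A call has 1 to 12 rows; each row is the pose to reach, as a shift and turn from the pose commanded when the call began; what a row does not reach only later rows make up. A row lasts 1/10 s, in which the tool goes at most 50 mm and 8.59 degrees, less where a joint would pass 70% of its speed; a pose out of reach is approached as far as the arm can. A call with a gripper value outside its range is refused whole. "jaw" is the opening, from -1 (shut) to 1 (fully open), so that 0 is half open, set as the call begins (left out, the last holds). The fingers move at their own pace and stop on an object; "force" is the grip in N (left out, the last holds). Time passes only in rows, so rows that repeat a pose let the fingers close. It gives the time, the measured TCP pose, the force and the opening at its end, in the units of the state.
- get_state(): the state, without advancing time (a new reading comes with each control period).
- read_camera(name): name is "scene" or "top" or "wrist"; returns a dict with "img" (384x512x3 uint8, red, green, blue), "z_map" (384x512 float32, m along the optical axis (not along the pixel's ray), 0 where there is no reading), "vfov" (degrees; the focal length in pixels is half the picture's height over the tangent of half this angle, whatever the lens; pixels are square), "cx", "cy" (the principal point, pixels), "k1" (the pictures are not rectified: a ray, as slopes to the right and down, at radius r is drawn at 1 + k1 r^2 times it, then the intrinsics apply), "R" (3x3) and "t" (3): a world point X has camera coordinates R X + t; the wrist camera has in their place "hand_eye" (4x4, takes a point from camera to tool coordinates, whose origin is the TCP and whose axes are the flange's). Camera axes: x right, y down, z forward; pixel columns grow to the right and rows downward; lengths in m; the calibration is good to about 2 mm. A picture is of the moment at which its call begins: read the wrist's pose just before it.
- hand_in(): hands the job in, once; it reports no verdict.
Trained networks look in a picture, given as the dict that the camera call returned (one of the last four; its "shot" number tells which), for a name from the list of things; names that differ only in an ending like _2 or _b are one class to them, and where a whole thing is asked for, a point or a joint stands for the part that bears it (a point fixed in the world has none). Each returns a list of dicts, best first, with "conf" (0 to 1); they miss things now and then, are a little off and sometimes report something else, mostly with a low value. They report only what shows in the picture. A call takes as long as a camera call. They do not tell look-alikes from the thing itself.
- find_in(picture, thing): "box" ([centre column, centre row, width, height] in pixels, round what is visible of it).
- silhouettes(picture, thing): "mask" (384x512 bool, what is visible of it) and "box" ([centre column, centre row, width, height] in pixels, round what is visible of it).
The state is a dict: "clock": time; "joint_pos": joint angles; "qvel": joint speeds; "tau": joint torques, N m; "tcp_pos": TCP position; "orientation": TCP orientation; "wrist_force": force on the tool from outside, world axes, zero at the start; "ft_torque": the same for the moment, N m; "finger_gap": finger opening in m.
Only numpy, scipy, OpenCV 4.12 (cv2) and the standard library are available. Lean on these libraries where they do the work, as an engineer would, in place of code of your own. Each camera call takes 0.05 s, during which the arm holds its last target.

## Working session

There is one attempt and no reset: what is moved stays moved. The work goes in short steps, Python scripts to look and compute and a tool call to move; the robot and the scene stay as the last step left them, time stands still between calls to the robot, and variables do not carry over. Pictures are saved under pics/ and viewed, and the job is handed in when it is done.

Besides the shell and the picture viewer there is one more tool, called by a JSON object that holds its "name" and its "arguments". send_rows: Moves the arm, as the interface text tells. Its arguments: {"type":"object","properties":{"deltas":{"type":"array","items":{"type":"array","items":{"type":"array","items":{"type":"number"}}}},"jaw":{"type":"number"},"force":{"type":"number"}},"required":["deltas"]}

```bash
ls; mkdir -p pics; cat > h.py <<'E'
import numpy as np, cv2
from workcell import *
def K(p):
    f=p["img"].shape[0]/2/np.tan(np.radians(p["vfov"])/2)
    return f
def save(p,n,crop=None,s=1):
    im=cv2.cvtColor(p["img"],cv2.COLOR_RGB2BGR)
    if crop: im=im[crop[1]:crop[3],crop[0]:crop[2]]
    if s!=1: im=cv2.resize(im,None,fx=s,fy=s,interpolation=cv2.INTER_CUBIC)
    cv2.imwrite("pics/"+n,im)
def rays(p,uv):
    f=K(p); uv=np.asarray(uv,float).reshape(-1,2)
    M=np.array([[f,0,p["cx"]],[0,f,p["cy"]],[0,0,1]])
    # distortion 1+k1 r^2
    return cv2.undistortPoints(uv[:,None,:],M,np.array([p["k1"],0,0,0,0.]))[:,0,:]
def world(p,uv,z=None):
    """z: plane height; None: depth map"""
    uv=np.asarray(uv,float).reshape(-1,2)
    r=rays(p,uv); d=np.c_[r,np.ones(len(r))]
    R=p["R"];t=p["t"];C=-R.T@t; D=d@R
    if z is None:
        zz=np.array([p["z_map"][int(round(v)),int(round(u))] for u,v in uv])
        return C+D*zz[:,None]
    return C+D*((z-C[2])/D[:,2])[:,None]
def proj(p,X):
    X=np.asarray(X,float).reshape(-1,3)
    c=X@p["R"].T+p["t"]; s=c[:,:2]/c[:,2:]; r2=(s**2).sum(1,keepdims=True)
    return s*(1+p["k1"]*r2)*K(p)+[p["cx"],p["cy"]]
E
python3 - <<'E'
from h import *
s=get_state(); print(s["clock"],s["tcp_pos"],s["orientation"],s["finger_gap"])
for n in("scene","top"):
    p=read_camera(n); save(p,n+"0.png",s=1.5)
    print(n,p["vfov"],p["cx"],p["cy"],p["k1"],p["R"],p["t"])
    for th in("ink_tin","date_stamp","bottle_wait_a"):
        for d in find_in(p,th):
            b=d["box"]; print(th,round(d["conf"],2),np.round(b,1),np.round(world(p,[b[:2]]),3))
E
```

```text
pics
0.0 [ 0.21461799 -0.53288235  0.23040388] [-9.18627002e-04  9.81739970e-01  1.90225613e-01 -6.11995333e-05] 0.08531510438473827
scene 46.554863609242695 255.388929857749 192.8658636568779 -0.03590947141038379 [[-0.90152363 -0.43267636 -0.00680491]
 [-0.22183115  0.47559474 -0.85123474]
 [ 0.37154553 -0.7658987  -0.52474099]] [0.47765802 0.25071234 0.79307288]
ink_tin 0.81 [275.6 226.2  48.1  39.1] [[ 0.518 -0.085  0.02 ]]
ink_tin 0.61 [218.3 220.6  95.8  67.8] [[ 0.662 -0.066  0.006]]
ink_tin 0.6 [277.2 278.9  58.6  49. ] [[0.445 0.075 0.019]]
ink_tin 0.52 [196.4 221.   30.8  36.8] [[0.671 0.012 0.052]]
date_stamp 0.86 [196.2 218.9  27.9  40.1] [[0.674 0.008 0.054]]
bottle_wait_a 0.86 [275.4 144.8  22.1  62.7] [[ 0.626 -0.33   0.102]]
bottle_wait_a 0.75 [303.6 153.2  19.9  62.1] [[ 0.545 -0.333  0.092]]
bottle_wait_a 0.19 [274.2 227.3  44.8  32.6] [[ 0.521 -0.082  0.019]]
top 52.96366136013364 250.5075379896691 196.32144043326736 -0.09590467575720094 [[-0.02707946 -0.99909567 -0.03278026]
 [-0.98973775  0.03139963 -0.13940319]
 [ 0.14030641  0.0286689  -0.98969299]] [-0.12277141  0.59017867  0.95655313]
ink_tin 0.87 [237.5 220.2  40.   28. ] [[ 0.527 -0.104  0.02 ]]
ink_tin 0.71 [175.2 250.9  43.5  35.6] [[0.451 0.062 0.017]]
bottle_wait_a 0.76 [332.  170.4  29.6  34.3] [[ 0.626 -0.334  0.144]]
bottle_wait_a 0.64 [339.7 205.6  35.2  25.9] [[ 0.544 -0.348  0.14 ]]
```

View pics/scene0.png

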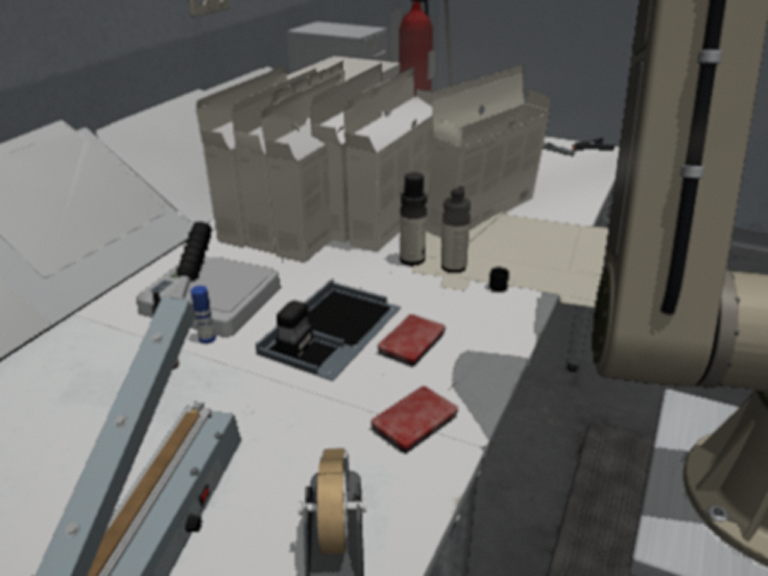

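View pics/top0.png

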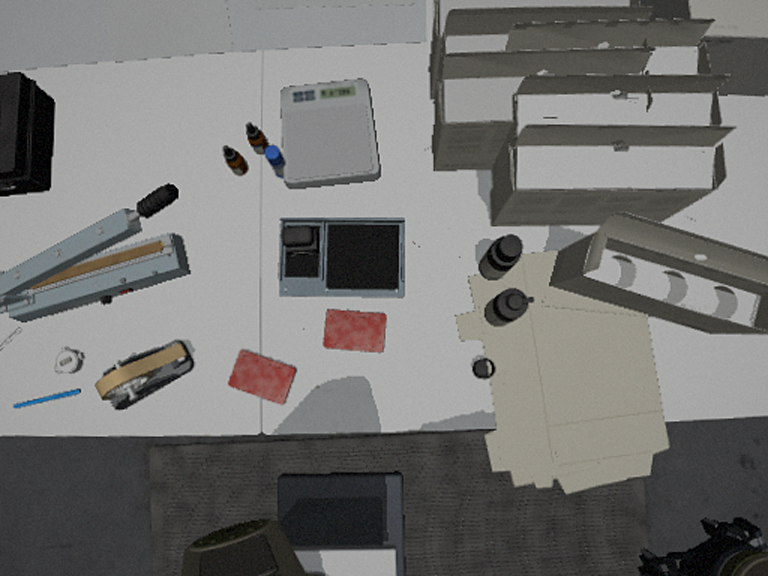

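The top view shows two red tins: A at (237,220), about 0.54 m from the base, and B at (175,251), about 0.46 m. A is farther from the base and lies in front of the rest's wide bay, so A is the one meant. I'll confirm that and measure it in an enlarged crop.

```bash
python3 - <<'E'
from h import *
p=read_camera("top"); save(p,"top1.png",(170,135,290,245),6.5)
np.save("top.npy",p,allow_pickle=True)
for d in silhouettes(p,"ink_tin"):
    m=d["mask"].astype(np.uint8); c,_=cv2.findContours(m,cv2.RETR_EXTERNAL,cv2.CHAIN_APPROX_NONE)
    c=max(c,key=cv2.contourArea)[:,0,:]
    W=world(p,c,0.018)[:,:2].astype(np.float32)*1000
    print(d["conf"],cv2.minAreaRect(W),np.round(cv2.boxPoints(cv2.minAreaRect(W))), np.linalg.norm(W.mean(0)))
E
```

```text
0.83 ((451.5323181152344, 65.2473373413086), (107.77940368652344, 66.97451782226562), 69.03345489501953) [[401.  27.]
 [464.   3.]
 [502. 104.]
 [440. 128.]] 455.7409
0.75 ((527.4303588867188, -100.023193359375), (106.7059326171875, 69.36353302001953), 83.99595642089844) [[ 487. -149.]
 [ 556. -157.]
 [ 568.  -51.]
 [ 499.  -43.]] 537.5048
```

View pics/top1.png

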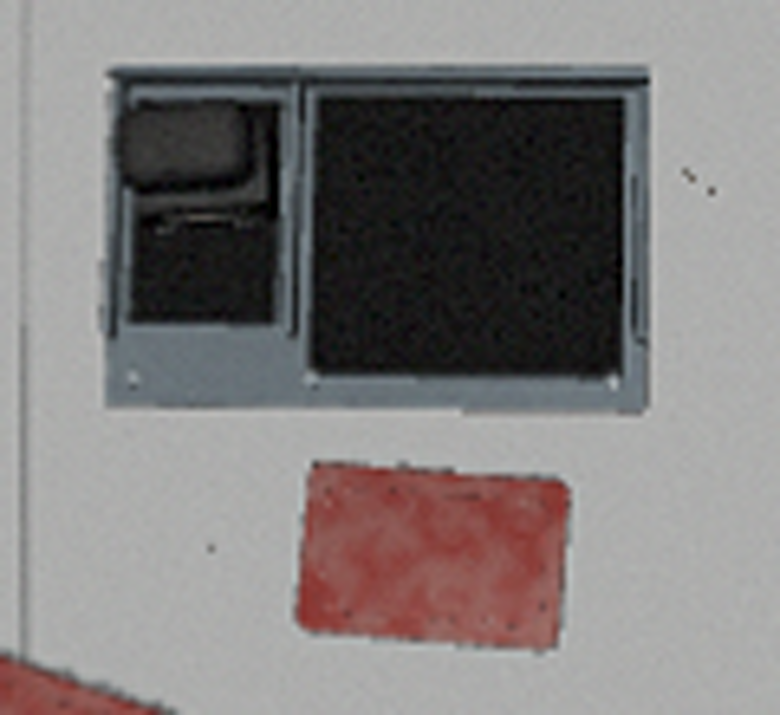

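```bash
python3 - <<'E'
from h import *
p=np.load("top.npy",allow_pickle=True).item()
q=lambda L,z:np.round(world(p,np.array(L)/6.5+[170,135]-[.42,.42],z)*1000,1)
print("front L,R",q([(105,408),(380,409),(648,412)],.004))
print("dots",q([(311,378),(614,378)],.004))
print("divider/cheek top front",q([(292,338),(303,338),(638,342),(648,342)],.016))
print("stop top front",q([(120,87),(300,90),(640,85)],.022), "foot",q([(315,97),(625,97)],.004))
print("pad right edge / cheek foot", q([(625,370),(636,370),(303,370),(313,370)],.004))
print("stop back",q([(108,67),(648,67)],.022))
print("tin",q([(315,462),(569,482),(555,650),(297,630)],.018),"bottom",q([(555,652),(300,634)],.0))
E
```

```text
front L,R [[ 594.1   35.8    4. ]
 [ 590.   -78.7    4. ]
 [ 585.3 -189.1    4. ]]
dots [[ 603.9  -50.3    4. ]
 [ 599.9 -175.5    4. ]]
divider/cheek top front [[ 618.9  -44.1   16. ]
 [ 618.7  -48.7   16. ]
 [ 612.6 -185.7   16. ]
 [ 612.5 -189.8   16. ]]
stop top front [[ 726.1   25.7   22. ]
 [ 721.8  -49.5   22. ]
 [ 718.8 -190.1   22. ]] foot [[ 723.5  -53.7    4. ]
 [ 718.8 -184.     4. ]]
pad right edge / cheek foot [[ 603.1 -180.2    4. ]
 [ 602.9 -184.7    4. ]
 [ 607.3  -47.     4. ]
 [ 607.2  -51.2    4. ]]
stop back [[ 734.9   30.7   22. ]
 [ 726.4 -193.6   22. ]]
tin [[ 567.2  -53.    18. ]
 [ 555.9 -155.9   18. ]
 [ 488.4 -148.3   18. ]
 [ 499.3  -44.7   18. ]] bottom [[ 488.3 -147.9    0. ]
 [ 498.5  -43.7    0. ]]
```

Tin A, at crop (433,556), is the one in front of the wide bay; B is only the red corner at lower left. Measurements:
- **rest_edge:** about (0.588, -0.116), yaw -2.1°.
- **Tin A centre:** about (0.5275, -0.101), yaw -6.3°, which is 13 mm left of the bay's middle.

I'll first nudge it right from its left end with the fingers shut. Then I'll tip it and push it home.

{"name": "send_rows", "arguments": {"deltas": [[[2.5,4.5,0,0,0,7],[5,9,0,0,0,15],[7.5,13.5,0,0,0,23],[10,18,0,0,0,31],[12.5,22.5,0,0,0,39],[15,27,0,0,0,47],[17.5,31.5,0,0,0,55],[20,36,0,0,0,63],[23,40,0,0,0,71],[26,44,0,0,0,78],[28.5,48,-1,0,0,78],[30.9,52.5,-3,0,0,78]]], "jaw": -1}}

```text
clock: 1.7
tcp_pos: [0.5196, -0.0184, 0.2073]
orientation: [0.002, 0.643, 0.766, 0.001]
wrist_force: [0.7, -0.2, -0.5]
finger_gap: -0.0
```

{"name": "send_rows", "arguments": {"deltas": [[[0.2,0,-1,0,0,8],[0.2,0,-2,0,0,16],[0.2,0,-4,0,0,24],[0.2,0,-6,0,0,32],[0.2,0,-8,0,0,40],[0.2,0,-10,0,0,48],[0.2,0,-11,0,0,56],[0.2,0,-12,0,0,64],[0.2,0,-12,0,0,72],[0.2,0,-12,0,0,78],[0.2,0,-12,0,0,78],[0.2,0,-12,0,0,78]]]}}

```text
clock: 2.9
tcp_pos: [0.5194, -0.0202, 0.0863]
orientation: [0.0, 0.019, 1.0, 0.0]
wrist_force: [-0.6, -0.6, -0.3]
finger_gap: -0.0
```

```bash
python3 - <<'E'
from h import *
s=get_state(); print(s["clock"],s["tcp_pos"],s["orientation"],s["joint_pos"],s["wrist_force"])
p=read_camera("top"); save(p,"top2.png",(150,120,310,260),5)
E
```

```text
2.9 [ 0.51941157 -0.02022789  0.08627033] [1.61634791e-04 1.92814168e-02 9.99814083e-01 2.97714464e-05] [-1.93509138e-01  2.99105220e-01 -3.45749913e-01  9.25633140e-01
  1.14679093e-04 -1.54943896e-01] [-0.64036042 -0.60397813 -0.31023489]
```

View pics/top2.png

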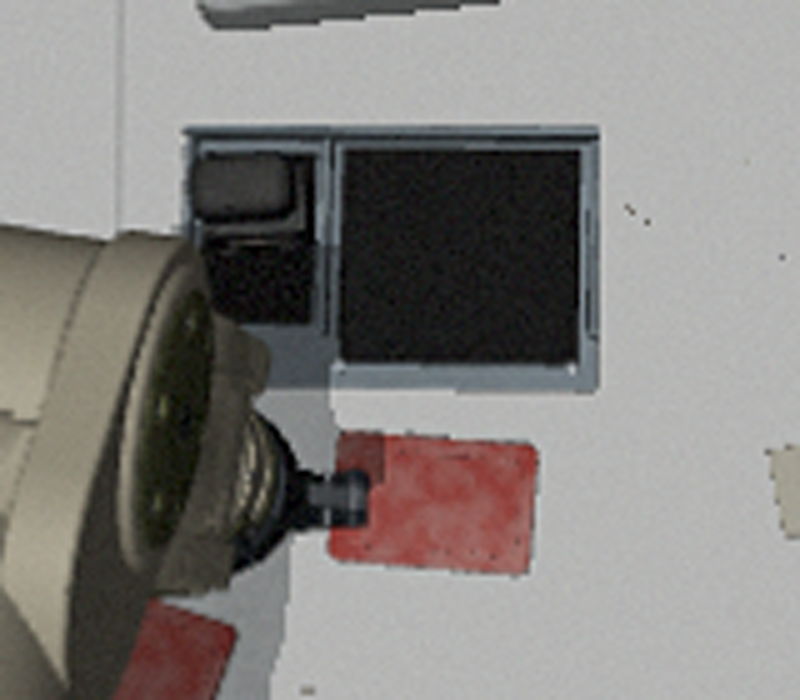

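{"name": "send_rows", "arguments": {"deltas": [[[0.6,0.6,-2.5,0,0,0],[0.6,0.6,-5,0,0,0],[0.6,0.6,-7,0,0,0],[0.6,0.6,-7.6,0,0,0],[0.6,0.6,-7.6,0,0,0],[0.6,0,-7.6,0,0,0],[0.6,-0.6,-7.6,0,0,0],[0.6,-1.2,-7.6,0,0,0],[0.6,-1.6,-7.6,0,0,0],[0.6,-2.0,-7.6,0,0,0],[0.6,-2.4,-7.6,0,0,0],[0.6,-2.6,-7.6,0,0,0]]]}}

```text
clock: 4.15
tcp_pos: [0.5255, -0.0465, 0.0104]
orientation: [0.0, 0.018, 1.0, 0.0]
wrist_force: [-0.8, 1.5, 3.1]
finger_gap: -0.0001
```

{"name": "send_rows", "arguments": {"deltas": [[[0,0.8,0,0,0,0],[0,0.8,3,0,0,0],[0,0.8,7,0,0,0],[0,0,11,0,-4,0],[-2,-2,11,0,-11,0],[-4,-4,11,-1,-18,0],[-6,-6.5,11,-1,-25,0],[-7,-6.5,11,-1.3,-32,0],[-7,-6.5,11,-1.3,-35,0],[-7,-6.5,11,-1.3,-35,0],[-7,-6.5,11,-1.3,-35,0],[-7,-6.5,11,-1.3,-35,0]]], "jaw": 0}}

```text
clock: 5.35
tcp_pos: [0.4568, -0.1118, 0.1213]
orientation: [0.301, 0.017, 0.953, -0.006]
wrist_force: [-0.1, 0.2, 0.5]
finger_gap: 0.0425
```

```bash
python3 - <<'E'
from h import *
s=get_state(); print(s["clock"],s["tcp_pos"],s["orientation"],s["joint_pos"],s["wrist_force"],s["finger_gap"])
p=read_camera("top"); save(p,"top3.png",(150,120,310,260),5)
for d in silhouettes(p,"ink_tin"):
    m=d["mask"].astype(np.uint8); c,_=cv2.findContours(m,cv2.RETR_EXTERNAL,cv2.CHAIN_APPROX_NONE)
    c=max(c,key=cv2.contourArea)[:,0,:]
    W=world(p,c,0.018)[:,:2].astype(np.float32)*1000
    print(d["conf"],cv2.minAreaRect(W),np.round(cv2.boxPoints(cv2.minAreaRect(W))))
p=read_camera("scene"); save(p,"scene3.png",(150,120,450,320),2.6)
E
```

```text
5.35 [ 0.45679416 -0.11179593  0.12129058] [ 0.30115346  0.01666276  0.95341065 -0.0060897 ] [-0.62141493 -0.20476621 -0.99733425  0.24846842  0.32214162 -0.4983758 ] [-0.14100201  0.18048725  0.47679612] 0.04246182043374693
0.74 ((451.19256591796875, 63.70496368408203), (104.53370666503906, 66.1961898803711), 69.56429290771484) [[402.  26.]
 [464.   3.]
 [500. 101.]
 [438. 124.]]
0.68 ((527.6626586914062, -112.7313232421875), (105.00508880615234, 68.21195220947266), 88.24528503417969) [[ 492. -164.]
 [ 560. -166.]
 [ 563.  -61.]
 [ 495.  -59.]]
```

View pics/top3.png

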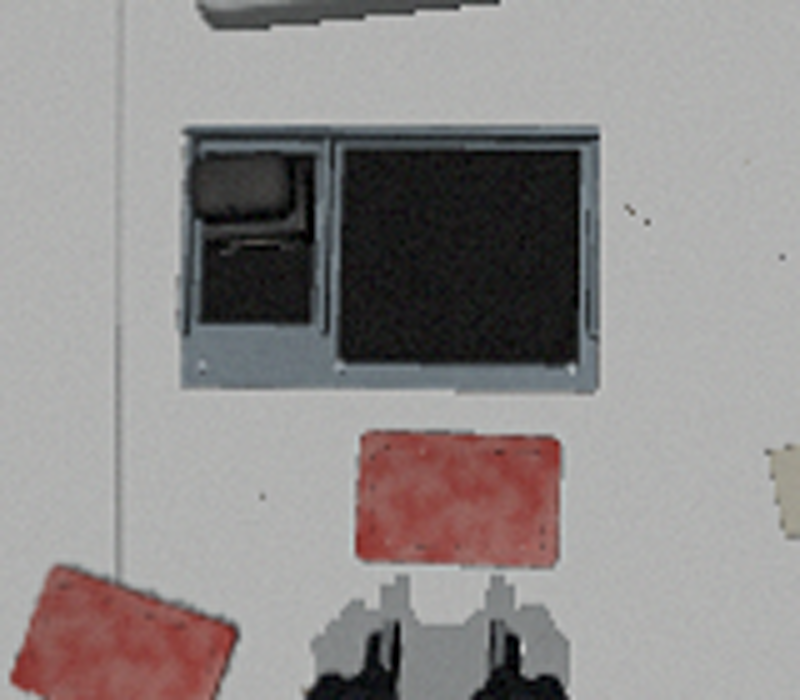

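View pics/scene3.png

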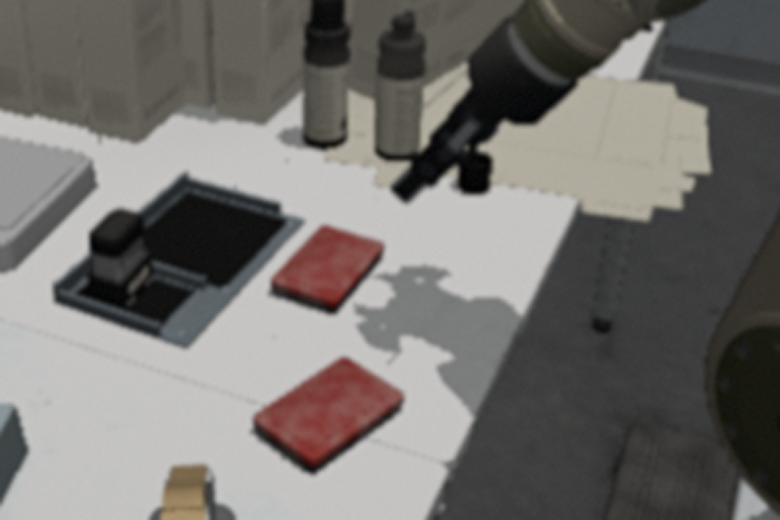

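{"name": "send_rows", "arguments": {"deltas": [[[0.6,0,-3,0,4,0],[1.1,0,-6,0,8,0],[1.1,0,-9,0.3,10,0],[1.1,0,-11,0.3,10,0],[1.1,0,-11.5,0.3,10,0],[1.1,0,-11.5,0.3,10,0],[1.1,0,-11.5,0.3,10,0]]]}}

```text
clock: 6.2
tcp_pos: [0.4669, -0.1114, 0.0058]
orientation: [0.217, 0.017, 0.976, -0.005]
wrist_force: [-0.2, 0.0, 1.0]
finger_gap: 0.0427
```

```bash
python3 - <<'E'
from h import *
s=get_state(); print(s["clock"],s["tcp_pos"],s["orientation"],s["joint_pos"],s["wrist_force"],s["finger_gap"])
p=read_camera("scene"); save(p,"scene4.png",(220,180,360,280),5.5)
E
```

```text
6.2 [ 0.46691776 -0.11144104  0.00582469] [ 0.21695989  0.01725576  0.97601602 -0.00483496] [-0.5299224   0.11491995 -0.98900148  0.07545911  0.20072811 -0.45464422] [-0.23798353  0.00795229  0.99466565] 0.04268284567440547
```

View pics/scene4.png

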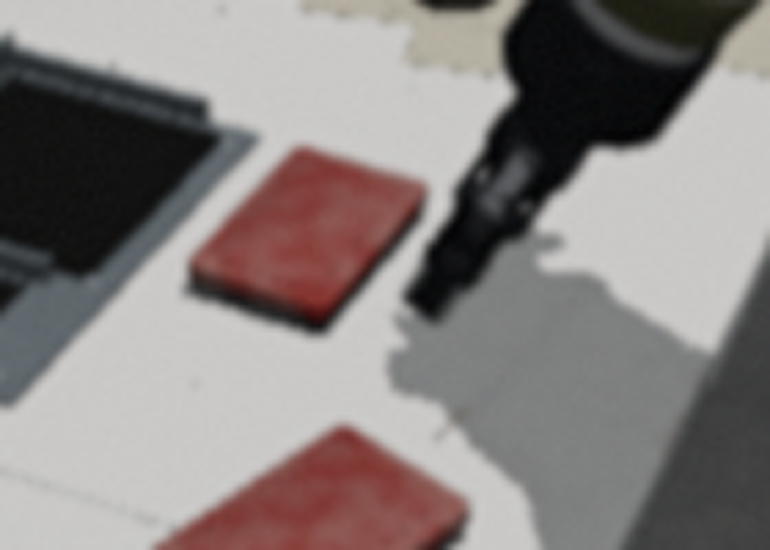

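{"name": "send_rows", "arguments": {"deltas": [[[0.6,0,0,0,0,0],[1.2,0,0,0,0,0],[1.6,-0.05,0,0,0,0],[2.0,-0.05,0,0,0,0],[2.4,-0.1,0,0,0,0],[2.8,-0.1,0,0,0,0],[3.2,-0.1,0,0,0,0],[3.6,-0.15,0,0,0,0],[3.8,-0.15,0,0,0,0],[4.0,-0.15,0,0,0,0],[4.1,-0.15,0,0,0,0],[4.1,-0.15,0,0,0,0]]]}}

```text
clock: 7.45
tcp_pos: [0.5074, -0.1127, 0.0051]
orientation: [0.217, 0.017, 0.976, -0.005]
wrist_force: [-0.3, -1.0, 0.3]
finger_gap: 0.0427
```

```bash
python3 - <<'E'
from h import *
s=get_state(); print(s["clock"],s["tcp_pos"],s["orientation"],s["wrist_force"])
p=read_camera("scene"); save(p,"scene5.png",(200,170,340,270),5.5)
p=read_camera("top"); save(p,"top5.png",(180,160,300,240),6.5)
E
```

```text
7.45 [ 0.50737166 -0.11272304  0.00512874] [ 0.21659612  0.01739242  0.97609524 -0.00466012] [-0.33832107 -0.96773988  0.31231116]
```

View pics/scene5.png

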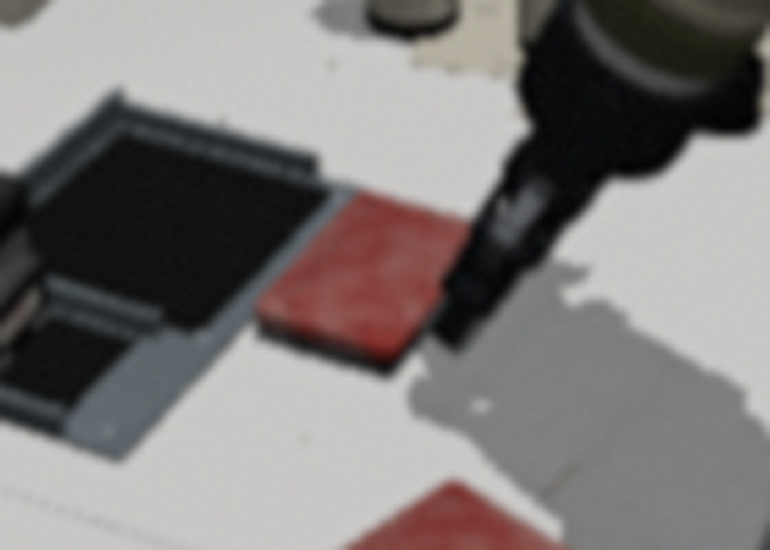

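View pics/top5.png

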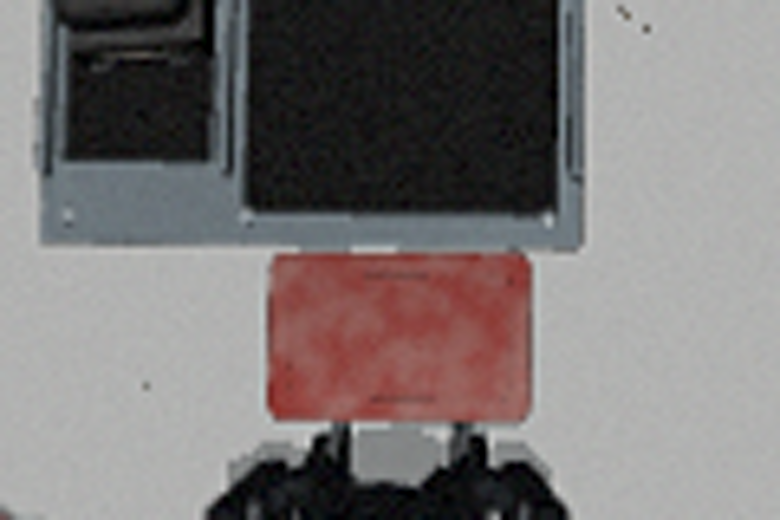

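{"name": "send_rows", "arguments": {"deltas": [[[0.1,0,0,0,0,0],[0.2,0,0,0,0,0],[0.2,0,0,0,0,0]]]}}

```text
clock: 7.85
tcp_pos: [0.5094, -0.1127, 0.0052]
orientation: [0.217, 0.017, 0.976, -0.005]
wrist_force: [-0.8, -0.8, -0.9]
finger_gap: 0.0428
```

{"name": "send_rows", "arguments": {"deltas": [[[0.1,0,0,0,0,0],[0.1,0,0,0,0,0],[0.1,0,0,0,0,0]]]}}

```text
clock: 8.15
tcp_pos: [0.5104, -0.1127, 0.0052]
orientation: [0.217, 0.017, 0.976, -0.005]
wrist_force: [0.1, -0.4, 0.4]
finger_gap: 0.0423
```

{"name": "send_rows", "arguments": {"deltas": [[[0.1,0,0,0,0,0],[0.1,0,0,0,0,0]]]}}

```text
clock: 8.35
tcp_pos: [0.5114, -0.1127, 0.0051]
orientation: [0.217, 0.017, 0.976, -0.005]
wrist_force: [-0.6, 0.5, -0.3]
finger_gap: 0.0429
```

{"name": "send_rows", "arguments": {"deltas": [[[0.1,0,0,0,0,0],[0.1,0,0,0,0,0]]]}}

```text
clock: 8.55
tcp_pos: [0.5119, -0.1126, 0.0049]
orientation: [0.216, 0.017, 0.976, -0.005]
wrist_force: [-2.1, 0.5, 1.7]
finger_gap: 0.0427
```

```bash
python3 - <<'E'
from h import *
s=get_state(); print(s["clock"],s["tcp_pos"],s["orientation"],s["wrist_force"])
p=read_camera("scene"); save(p,"scene6.png",(200,170,340,270),5.5)
E
```

```text
8.55 [ 0.51194691 -0.11256882  0.0049291 ] [ 0.21622451  0.01748787  0.97617634 -0.00457152] [-2.05282005  0.50619134  1.69235656]
```

View pics/scene6.png

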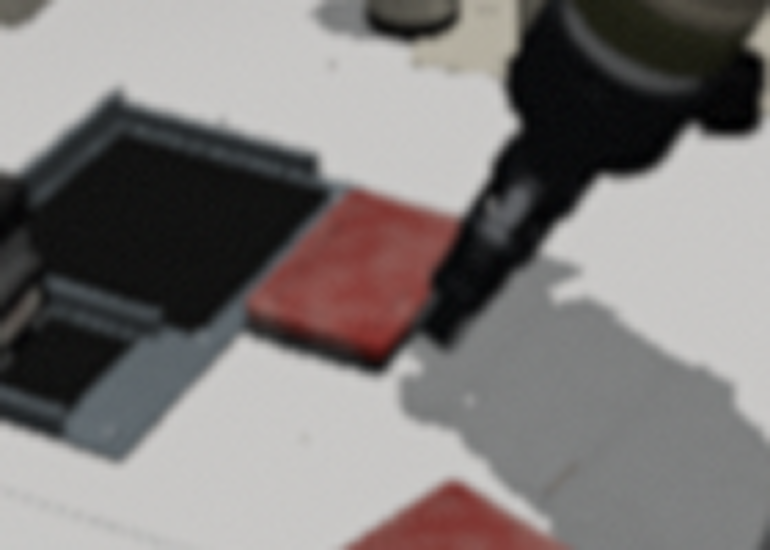

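{"name": "send_rows", "arguments": {"deltas": [[[0.1,0,0,0,0,0],[0.1,0,0,0,0,0]]]}}

```text
clock: 8.8
tcp_pos: [0.5122, -0.1124, 0.0046]
orientation: [0.216, 0.018, 0.976, -0.005]
wrist_force: [-5.5, 0.1, 2.3]
finger_gap: 0.0427
```

```bash
cat > arc.py <<'E'
import numpy as np,sys
s=4.;h=9.
def T(th,d=0.,k=.4,a0=25):
    a=np.radians(a0-k*th); t=np.radians(th)
    p=np.array([-68*np.cos(t)+h*np.sin(t),68*np.sin(t)+h*np.cos(t)])+d*np.array([np.cos(t),-np.sin(t)])
    f=11*np.array([np.cos(a),np.sin(a)])+s*np.array([-np.sin(a),np.cos(a)])
    return p-f
if __name__=="__main__":
    z=T(0)
    for th in range(0,121,5):
        v=(T(th,.3)-z)/10; print(th,np.round([v[0],-.037*v[0],v[1],-.037*.4*th*1,.4*th],2))
E
python3 arc.py
```

```text
0 [ 0.03 -0.    0.   -0.    0.  ]
5 [ 0.11 -0.    0.62 -0.07  2.  ]
10 [ 0.23 -0.01  1.22 -0.15  4.  ]
15 [ 0.41 -0.02  1.81 -0.22  6.  ]
20 [ 0.64 -0.02  2.38 -0.3   8.  ]
25 [ 0.91 -0.03  2.93 -0.37 10.  ]
30 [ 1.23 -0.05  3.45 -0.44 12.  ]
35 [ 1.59 -0.06  3.95 -0.52 14.  ]
40 [ 2.   -0.07  4.4  -0.59 16.  ]
45 [ 2.43 -0.09  4.82 -0.67 18.  ]
50 [ 2.9  -0.11  5.2  -0.74 20.  ]
55 [ 3.4  -0.13  5.53 -0.81 22.  ]
60 [ 3.93 -0.15  5.82 -0.89 24.  ]
65 [ 4.48 -0.17  6.06 -0.96 26.  ]
70 [ 5.04 -0.19  6.26 -1.04 28.  ]
75 [ 5.61 -0.21  6.4  -1.11 30.  ]
80 [ 6.2  -0.23  6.49 -1.18 32.  ]
85 [ 6.79 -0.25  6.53 -1.26 34.  ]
90 [ 7.37 -0.27  6.51 -1.33 36.  ]
95 [ 7.95 -0.29  6.45 -1.41 38.  ]
100 [ 8.52 -0.32  6.34 -1.48 40.  ]
105 [ 9.08 -0.34  6.17 -1.55 42.  ]
110 [ 9.62 -0.36  5.96 -1.63 44.  ]
115 [10.13 -0.37  5.7  -1.7  46.  ]
120 [10.62 -0.39  5.4  -1.78 48.  ]
```

{"name": "send_rows", "arguments": {"deltas": [[[0.06,0,0.3,0,1,0],[0.11,0,0.62,0.1,2,0],[0.17,0,0.92,0.1,3,0],[0.23,0,1.22,0.15,4,0],[0.32,0,1.5,0.2,5,0],[0.41,0,1.81,0.2,6,0]]]}}

```text
clock: 9.4
tcp_pos: [0.5159, -0.1123, 0.0225]
orientation: [0.163, 0.018, 0.986, -0.004]
wrist_force: [-4.2, -0.4, 0.8]
finger_gap: 0.0429
```

```bash
python3 - <<'E'
from h import *
s=get_state(); print(s["clock"],s["tcp_pos"],s["orientation"],s["wrist_force"])
p=read_camera("scene"); save(p,"scene7.png",(200,170,340,270),5.5)
E
```

```text
9.4 [ 0.51593735 -0.11226108  0.02251035] [ 0.1634271   0.0177771   0.98638874 -0.00358036] [-4.2027782  -0.35623637  0.78370584]
```

View pics/scene7.png

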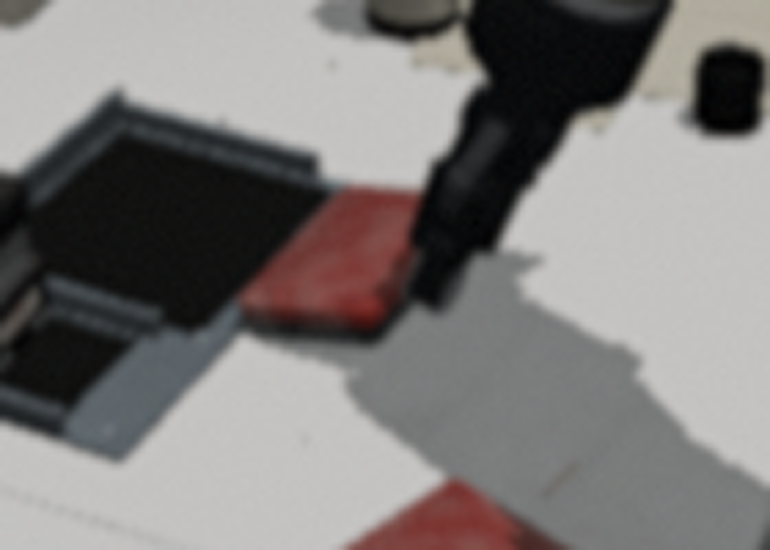

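{"name": "send_rows", "arguments": {"deltas": [[[0.14,0,0.28,0,1,0],[0.26,0,0.56,0.1,2,0],[0.39,0,0.84,0.1,3,0],[0.53,0,1.11,0.15,4,0],[0.69,-0.02,1.37,0.2,5,0],[0.85,-0.02,1.62,0.2,6,0]]]}}

```text
clock: 10.05
tcp_pos: [0.5241, -0.1125, 0.0388]
orientation: [0.111, 0.018, 0.994, -0.003]
wrist_force: [-6.1, 0.3, 4.0]
finger_gap: 0.0425
```

```bash
python3 - <<'E'
from h import *
s=get_state(); print(s["clock"],s["tcp_pos"],s["orientation"],s["wrist_force"])
p=read_camera("scene"); save(p,"scene8.png",(200,170,340,270),5.5)
E
```

```text
10.05 [ 0.5241328  -0.11251224  0.03883095] [ 0.11135625  0.01786888  0.9936158  -0.00285027] [-6.05224765  0.2950755   4.0382034 ]
```

View pics/scene8.png

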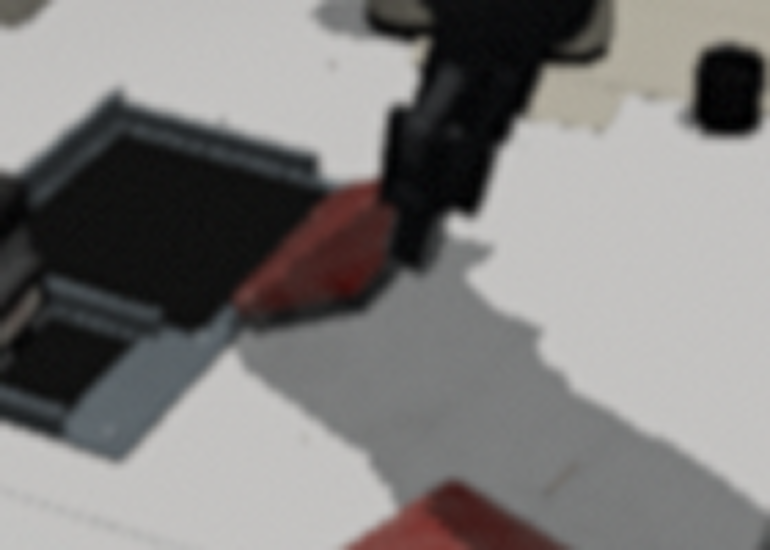

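{"name": "send_rows", "arguments": {"deltas": [[[0.18,0,0.25,0,1,0],[0.36,-0.01,0.5,0.1,2,0],[0.56,-0.02,0.73,0.1,3,0],[0.77,-0.03,0.95,0.15,4,0],[0.98,-0.03,1.17,0.2,5,0],[1.2,-0.04,1.37,0.2,6,0],[1.43,-0.05,1.57,0.25,7,0],[1.67,-0.06,1.75,0.3,8,0]]]}}

```text
clock: 10.9
tcp_pos: [0.5417, -0.1133, 0.0574]
orientation: [0.043, 0.018, 0.999, -0.002]
wrist_force: [-6.4, 1.4, 10.0]
finger_gap: 0.0428
```

```bash
python3 - <<'E'
from h import *
s=get_state(); print(s["clock"],s["tcp_pos"],s["orientation"],s["wrist_force"])
p=read_camera("scene"); save(p,"scene9.png",(200,170,340,270),5.5)
E
```

```text
10.9 [ 0.54166335 -0.11330081  0.0574154 ] [ 0.04261637  0.01773145  0.99893285 -0.00161381] [-6.44871593  1.36870206  9.97156071]
```

View pics/scene9.png

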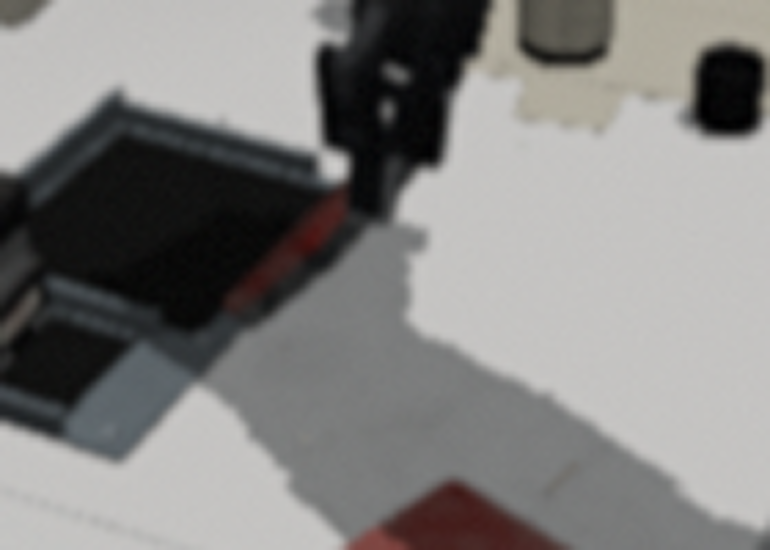

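{"name": "send_rows", "arguments": {"deltas": [[[0.21,0,0.22,0,1,0],[0.46,-0.02,0.39,0.1,2,0],[0.73,-0.03,0.54,0.1,3,0],[1.0,-0.04,0.68,0.15,4,0],[1.27,-0.05,0.81,0.2,5,0],[1.55,-0.06,0.92,0.2,6,0]]]}}

```text
clock: 11.55
tcp_pos: [0.5588, -0.114, 0.0671]
orientation: [-0.008, 0.018, 1.0, -0.001]
wrist_force: [-2.3, 1.8, 6.4]
finger_gap: 0.0427
```

```bash
python3 - <<'E'
from h import *
s=get_state(); print(s["clock"],s["tcp_pos"],s["orientation"],s["wrist_force"])
p=read_camera("scene"); save(p,"scene10.png",(200,170,340,270),5.5)
E
```

```text
11.55 [ 0.55878989 -0.11402983  0.06707937] [-8.22021530e-03  1.75441257e-02  9.99811984e-01 -7.92135038e-04] [-2.29031099  1.84011424  6.42570614]
```

View pics/scene10.png

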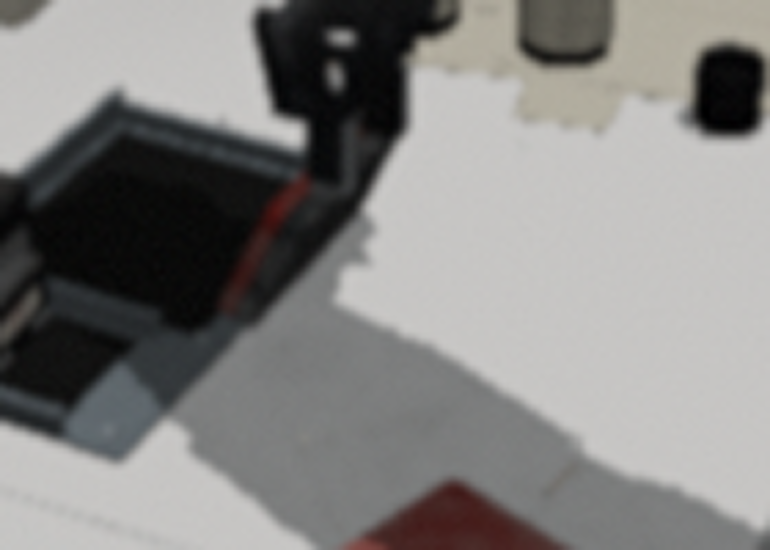

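{"name": "send_rows", "arguments": {"deltas": [[[0.28,-0.01,0.11,0,1,0],[0.56,-0.02,0.21,0.1,2,0],[0.85,-0.03,0.28,0.1,3,0],[1.13,-0.04,0.35,0.15,4,0],[1.42,-0.05,0.4,0.2,5,0],[1.72,-0.06,0.45,0.2,6,0]]]}}

```text
clock: 12.2
tcp_pos: [0.5767, -0.1147, 0.0715]
orientation: [-0.06, 0.017, 0.998, -0.0]
wrist_force: [-0.6, 1.5, 4.4]
finger_gap: 0.0427
```

```bash
python3 - <<'E'
from h import *
s=get_state(); print(s["clock"],s["tcp_pos"],s["orientation"],s["wrist_force"])
p=read_camera("scene"); save(p,"scene11.png",(200,170,340,270),5.5)
E
```

```text
12.2 [ 0.57672489 -0.11473695  0.07152563] [-5.98962235e-02  1.74434056e-02  9.98052187e-01 -4.81238957e-05] [-0.5879446   1.52723461  4.40333632]
```

View pics/scene11.png

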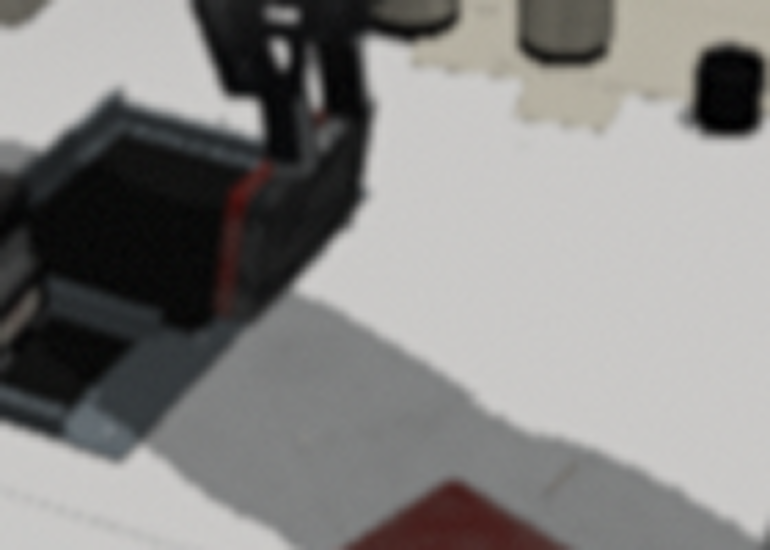

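{"name": "send_rows", "arguments": {"deltas": [[[0.3,-0.01,0.0,0,1,0],[0.59,-0.02,0.0,0.1,2,0],[0.88,-0.03,-0.01,0.1,3,0],[1.17,-0.04,-0.02,0.15,4,0],[1.46,-0.05,0,0.2,5,0],[1.75,-0.06,0.01,0.2,6,0]]]}}

```text
clock: 12.85
tcp_pos: [0.5946, -0.1154, 0.0726]
orientation: [-0.111, 0.017, 0.994, 0.001]
wrist_force: [-0.6, 1.6, 10.8]
finger_gap: 0.0428
```

```bash
python3 - <<'E'
from h import *
s=get_state(); print(s["clock"],s["tcp_pos"],s["orientation"],s["wrist_force"])
p=read_camera("scene"); save(p,"scene12.png",(200,170,340,270),5.5)
E
```

```text
12.85 [ 0.59463314 -0.11543151  0.07255968] [-1.11402053e-01  1.73920338e-02  9.93623044e-01  5.88949802e-04] [-0.61660569  1.63424257 10.77022395]
```

View pics/scene12.png

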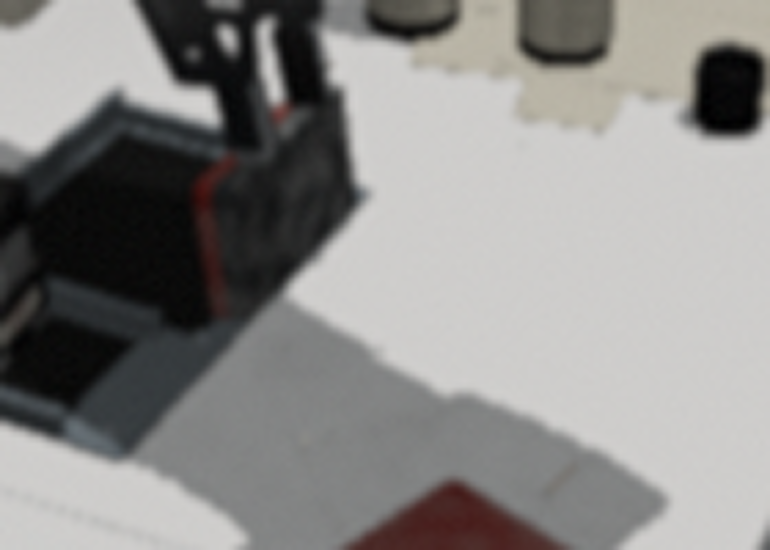

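{"name": "send_rows", "arguments": {"deltas": [[[0.28,-0.01,0.06,0,1,0],[0.57,-0.02,0.08,0.1,2,0],[0.85,-0.03,0.07,0.1,3,0],[1.13,-0.04,0.05,0.15,4,0],[1.4,-0.05,0.0,0.2,5,0],[1.67,-0.06,-0.05,0.2,6,0]]]}}

```text
clock: 13.5
tcp_pos: [0.6113, -0.1161, 0.0717]
orientation: [-0.163, 0.017, 0.986, 0.001]
wrist_force: [1.1, -0.4, 9.5]
finger_gap: 0.0425
```

```bash
python3 - <<'E'
from h import *
s=get_state(); print(s["clock"],s["tcp_pos"],s["orientation"],s["wrist_force"])
p=read_camera("scene"); save(p,"scene13.png",(200,170,340,270),5.5)
E
```

```text
13.5 [ 0.61133761 -0.116055    0.07169441] [-0.16323358  0.01722279  0.98643604  0.00145482] [ 1.05521333 -0.38113596  9.49211595]
```

View pics/scene13.png

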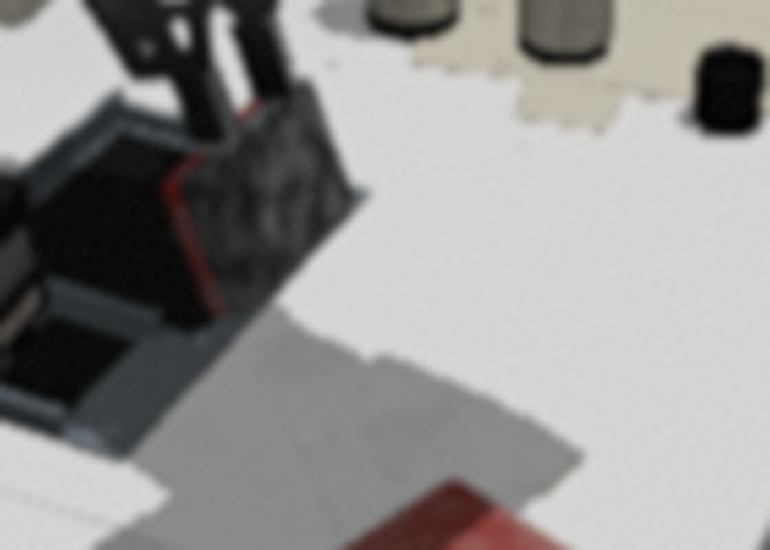

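{"name": "send_rows", "arguments": {"deltas": [[[0.26,-0.01,-0.03,0,1,0],[0.53,-0.02,-0.08,0.1,2,0],[0.8,-0.03,-0.14,0.1,3,0],[1.05,-0.04,-0.22,0.15,4,0],[1.3,-0.05,-0.3,0.2,5,0],[1.55,-0.06,-0.4,0.2,6,0],[1.55,-0.06,0.5,0.2,6,0],[1.55,-0.06,2.0,0.2,6,0],[1.55,-0.06,2.0,0.2,6,0]]]}}

```text
clock: 14.45
tcp_pos: [0.6261, -0.1168, 0.0919]
orientation: [-0.215, 0.017, 0.977, 0.002]
wrist_force: [0.1, -0.2, 0.7]
finger_gap: 0.0426
```

```bash
python3 - <<'E'
from h import *
s=get_state(); print(s["clock"],s["tcp_pos"],s["orientation"],s["wrist_force"])
p=read_camera("scene"); save(p,"scene14.png",(200,170,340,270),5.5)
E
```

```text
14.45 [ 0.62612534 -0.11676038  0.0918597 ] [-0.21476256  0.01704068  0.97651543  0.00206835] [ 0.13073097 -0.21081654  0.68885277]
```

View pics/scene14.png

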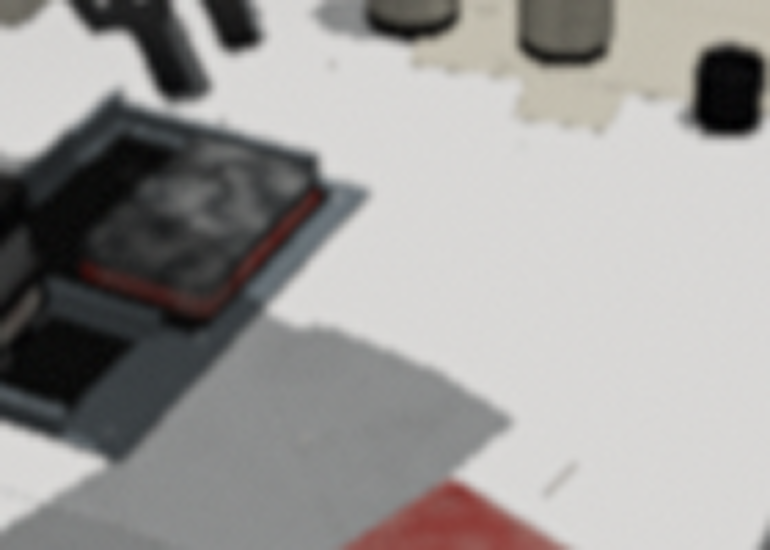

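{"name": "send_rows", "arguments": {"deltas": [[[-1.5,0.05,0.5,-0.2,-6,0],[-3,0.1,0.5,-0.5,-12,0],[-4.5,0.15,0,-0.8,-18,0],[-6,0.2,0,-1,-24,0],[-6,0.2,-2,-1,-24.8,0],[-6,0.2,-2,-1,-24.8,0]]]}}

```text
clock: 15.1
tcp_pos: [0.5611, -0.1135, 0.0685]
orientation: [-0.004, 0.018, 1.0, -0.002]
wrist_force: [-0.7, -0.3, 0.0]
finger_gap: 0.0427
```

```bash
python3 - <<'E'
from h import *
s=get_state(); print(s["clock"],s["tcp_pos"],s["orientation"],s["wrist_force"])
p=read_camera("top"); save(p,"top15.png",(180,130,300,230),6.5)
np.save("top.npy",p,allow_pickle=True)
for d in silhouettes(p,"ink_tin"):
    m=d["mask"].astype(np.uint8); c,_=cv2.findContours(m,cv2.RETR_EXTERNAL,cv2.CHAIN_APPROX_NONE)
    c=max(c,key=cv2.contourArea)[:,0,:]
    W=world(p,c,0.022)[:,:2].astype(np.float32)*1000
    print(d["conf"],cv2.minAreaRect(W),np.round(cv2.boxPoints(cv2.minAreaRect(W))))
p=read_camera("scene"); save(p,"scene15.png",(200,170,340,270),5.5)
E
```

```text
15.1 [ 0.56114886 -0.11354974  0.06846992] [-0.00350768  0.01824321  0.9998258  -0.00180145] [-0.73918814 -0.2811033   0.01211308]
0.67 ((627.8726806640625, -157.8120880126953), (21.10767364501953, 56.35551834106445), 88.2181625366211) [[ 599. -167.]
 [ 656. -169.]
 [ 656. -148.]
 [ 600. -146.]]
```

View pics/top15.png

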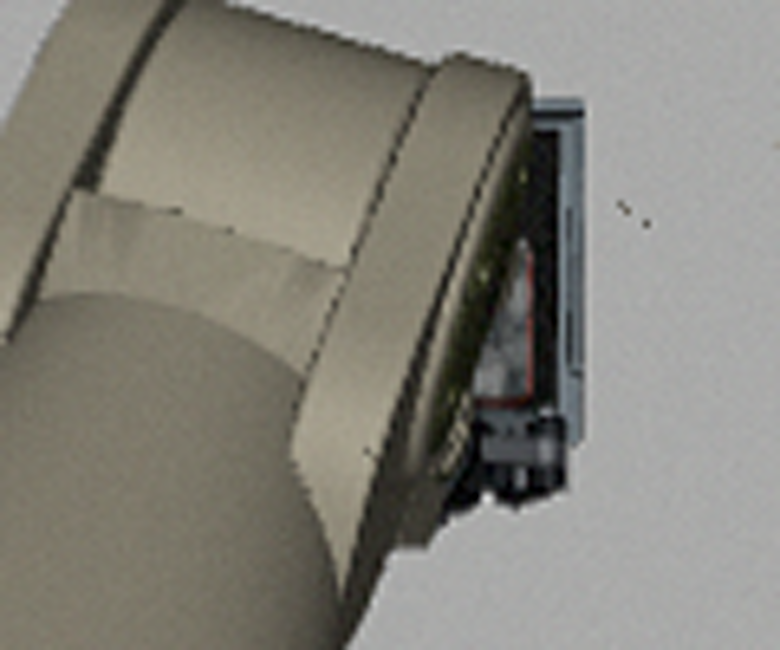

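View pics/scene15.png

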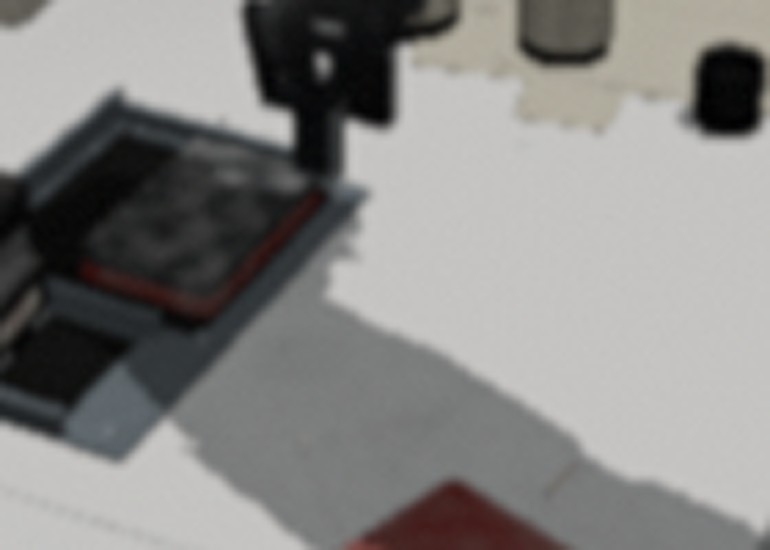

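{"name": "send_rows", "arguments": {"deltas": [[[0,0,-3,0,0,0],[0,0,-5,0,0,0],[0,0,-5.8,0,0,0],[0,0,-5.8,0,0,0],[1.2,-0.05,-5.8,0,-0.4,0],[2.2,-0.1,-5.8,0,-0.4,0],[2.8,-0.1,-5.8,0,-0.4,0],[3.4,-0.15,-5.8,0,-0.4,0],[4.0,-0.15,-5.8,0,-0.4,0],[4.6,-0.2,-5.8,0,-0.4,0],[5.2,-0.2,-5.8,0,-0.4,0],[5.8,-0.2,-5.8,0,-0.4,0]]]}}

```text
clock: 16.45
tcp_pos: [0.6234, -0.1165, 0.0122]
orientation: [0.002, 0.018, 1.0, -0.002]
wrist_force: [-0.3, 0.3, 0.4]
finger_gap: 0.0428
```

{"name": "send_rows", "arguments": {"deltas": [[[0.5,0,0,0,0,0],[1.0,-0.05,0,0,0,0],[1.4,-0.05,0,0,0,0],[1.7,-0.05,0,0,0,0],[1.9,-0.05,0,0,0,0],[1.9,-0.05,0,0,0,0]]]}}

```text
clock: 17.05
tcp_pos: [0.6423, -0.117, 0.0122]
orientation: [0.002, 0.018, 1.0, -0.002]
wrist_force: [0.7, -0.9, -0.2]
finger_gap: 0.0425
```

```bash
python3 - <<'E'
from h import *
s=get_state(); print(s["clock"],s["tcp_pos"],s["orientation"],s["wrist_force"])
p=read_camera("scene"); save(p,"scene16.png",(200,170,340,270),5.5)
E
```

```text
17.05 [ 0.64229832 -0.11703416  0.01222589] [ 0.00195349  0.01789671  0.99983505 -0.0024021 ] [ 0.69197478 -0.91691068 -0.21599289]
```

View pics/scene16.png

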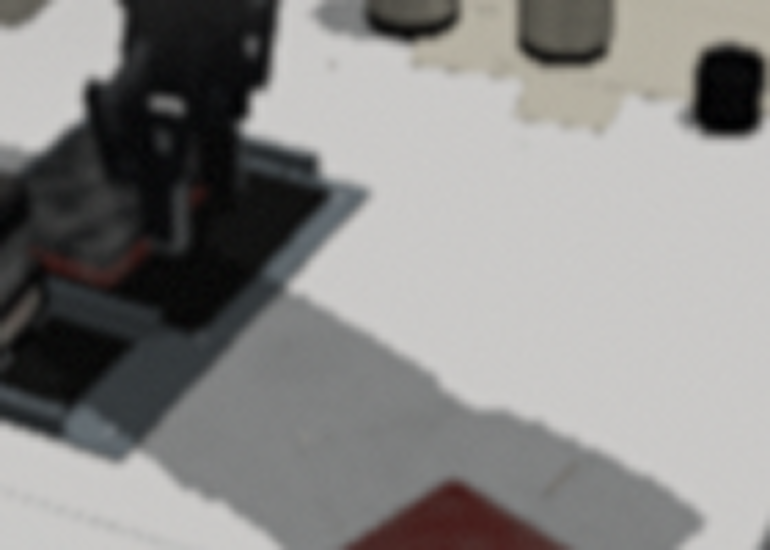

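Close to home. I'll creep forward until the stop reacts.

{"name": "send_rows", "arguments": {"deltas": [[[0.1,0,0,0,0,0],[0.2,0,0,0,0,0],[0.2,0,0,0,0,0]]]}}

```text
clock: 17.4
tcp_pos: [0.644, -0.117, 0.0123]
orientation: [0.002, 0.018, 1.0, -0.002]
wrist_force: [-0.4, -1.7, -0.3]
finger_gap: 0.0426
```

{"name": "send_rows", "arguments": {"deltas": [[[0.1,0,0,0,0,0],[0.15,0,0,0,0,0],[0.15,0,0,0,0,0]]]}}

```text
clock: 17.7
tcp_pos: [0.6447, -0.1169, 0.0121]
orientation: [0.001, 0.018, 1.0, -0.002]
wrist_force: [-3.9, -0.1, 1.9]
finger_gap: 0.0425
```

{"name": "send_rows", "arguments": {"deltas": [[[0.1,0,0,0,0,0],[0.1,0,0,0,0,0]]]}}

```text
clock: 17.9
tcp_pos: [0.6448, -0.1168, 0.012]
orientation: [0.0, 0.018, 1.0, -0.002]
wrist_force: [-5.9, 0.7, 3.7]
finger_gap: 0.0427
```

{"name": "send_rows", "arguments": {"deltas": [[[0.1,0,0,0,0,0],[0.1,0,0,0,0,0],[-0.4,0,0,0,0,0],[-1.5,0.05,0,0,0,0],[-3,0.1,0,0,0,0],[-5,0.2,2,0,0,0],[-8,0.3,6,0,0,0],[-12,0,10,0,0,0],[-14,-4,14,0,0,0],[-17,-8,16,0,0,0],[-20,-12,18,0,0,0],[-22,-16,18,0,0,0]]]}}

```text
clock: 19.1
tcp_pos: [0.4345, -0.2657, 0.1933]
orientation: [0.005, 0.017, 1.0, -0.004]
wrist_force: [0.6, -1.7, 0.3]
finger_gap: 0.042
```

{"name": "send_rows", "arguments": {"deltas": [[[-2,-5,0,0,0,0],[-4,-10,0,0,0,0],[-6,-15,0,0,0,0],[-8,-18,0,0,0,0],[-8,-18,0,0,0,0]]]}}

```text
clock: 19.6
tcp_pos: [0.3517, -0.4498, 0.1902]
orientation: [0.002, 0.021, 1.0, -0.004]
wrist_force: [-0.1, 0.1, -0.6]
finger_gap: 0.0429
```

```bash
python3 - <<'E'
from h import *
s=get_state(); print(s["clock"],s["tcp_pos"],s["wrist_force"])
p=read_camera("top"); save(p,"top17.png",(170,125,290,225),6.5)
np.save("top.npy",p,allow_pickle=True)
for d in silhouettes(p,"ink_tin"):
    m=d["mask"].astype(np.uint8); c,_=cv2.findContours(m,cv2.RETR_EXTERNAL,cv2.CHAIN_APPROX_NONE)
    c=max(c,key=cv2.contourArea)[:,0,:]
    W=world(p,c,0.022)[:,:2].astype(np.float32)*1000
    print(d["conf"],cv2.minAreaRect(W),np.round(cv2.boxPoints(cv2.minAreaRect(W))))
p=read_camera("scene"); save(p,"scene17.png",(160,170,300,270),5.5)
E
```

```text
19.6 [ 0.35168384 -0.4498167   0.19019105] [-0.11705706  0.06187091 -0.64967701]
0.93 ((451.406494140625, 63.73765563964844), (105.86564636230469, 67.2374038696289), 72.24417114257812) [[403.  24.]
 [467.   3.]
 [500. 104.]
 [436. 124.]]
0.85 ((687.696044921875, -117.74275207519531), (104.8946533203125, 71.30332946777344), 88.03057861328125) [[ 650. -169.]
 [ 722. -171.]
 [ 725.  -67.]
 [ 654.  -64.]]
```

View pics/top17.png

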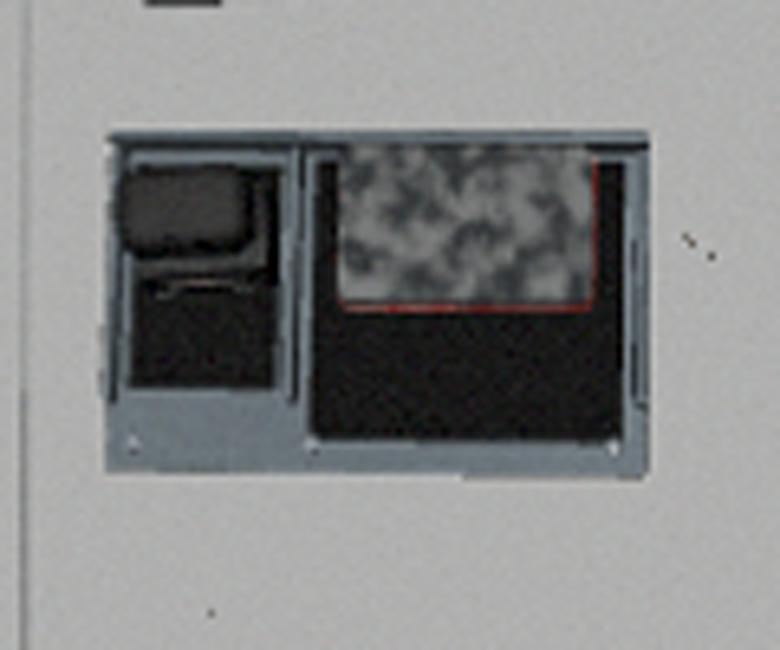

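View pics/scene17.png

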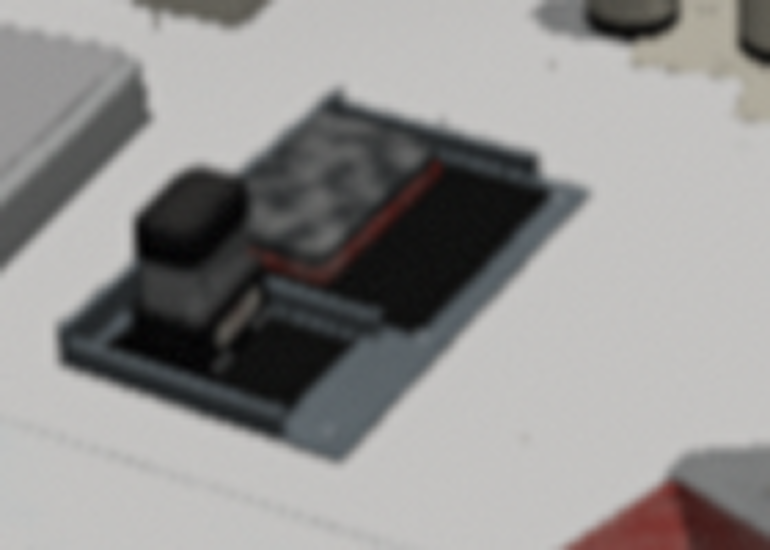

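The tin lies base up and flush on the stop: in the top crop its back edge meets the rail at row ~143, columns 337–595. I'll check with depth that it is flat, then hand in.

```bash
python3 - <<'E'
from h import *
p=np.load("top.npy",allow_pickle=True).item()
uv=np.array([(u,v) for u in range(225,259,2) for v in range(149,170,2)])
W=world(p,uv); A=np.c_[W[:,:2],np.ones(len(W))]; c,*_=np.linalg.lstsq(A,W[:,2],rcond=None)
print("slope deg",np.degrees(c[:2]),"z",W[:,2].mean(), "resid",np.std(W[:,2]-A@c))
print(get_state()["clock"]); print(hand_in())
E
```

```text
slope deg [0.39360235 0.45653119] z 0.02222249362962897 resid 0.0018424182275121272
19.75
the job is handed in; nothing more can be done
None
```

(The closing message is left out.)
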